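Open the lathe's suction port

TASK

The lathe is about to be used: swing the blue dust cover aside on its pin by its black knob, anticlockwise seen from above, until the whole mouth of the port beneath it is open, and leave it there. Leave the orange cover as it is.

Things in the scene. Friction and masses are not known exactly. Their poses are not given: they have to be found in the camera images.
- blue_cover (a joint): Swing of the blue cover about its upright pin, rad: 0 = shut over the port, growing anticlockwise seen from above to a stop at 1.5. Starts at 0 to 0.15; from 0.85 up the port's mouth is clear. Turns stiffly (about 1 N at the knob), stays where left. Flat plate 5 mm thick, its top 72 mm above the bench: a 64 mm disc joined by a 28 mm wide strap to the pin 70 mm from the disc's centre.
- blue_knob (a point): Centre of the top of the blue cover's upright black round knob, 112 mm above the bench. The knob is a straight cylinder, 18 mm diameter, 40 mm high, standing on the centre of the cover's disc, 70 mm from the pin; it turns with the cover. z up; x points from the knob to the pin.
- blue_pin (a point): Centre of the top of the steel pin head (14 mm diameter, 77 mm above the bench) on which the blue cover turns; z up. The pin stands on a grey box 160 x 160 x 60 mm, fixed to the bench at any turn. In its top: the port, a 50 mm hole in a 62 mm steel rim 66 mm above the bench, and two 8 mm stop pegs 73 mm above the bench beside the cover's end positions.
- orange_knob (a point): Centre of the top of the same kind of knob on the orange cover of the other, equal box: leave it alone. It is at least 150 mm from the blue knob. The boxes stand left and right, either way round. A small jar, wooden blanks and a screwdriver lie elsewhere on the bench, clear of both boxes.
Mind the look-alikes: they are no part of the job. What is shaped like the part that bears blue_cover but pink or turquoise is not meant.

How it is judged:
At the end, for the whole second after the job is handed in: The blue cover stands still, swung at least 0.82 rad from shut so that the port's mouth is open, and the orange cover's knob is within 15 mm of where it started (value of joint blue_cover above 0.82 rad and velocity of joint blue_cover between -0.05 and 0.05 rad/s and distance of orange_knob from where it was at the start of the episode below 0.015 m); the robot touches nothing.
It fails at once if the orange cover is swung (its knob moves more than 15 mm) (distance of orange_knob from where it was at the start of the episode above 0.015 m).
It also fails if it takes over 34 s, if anything falls off the work surface, if the arm or the gripper's body presses on something with over 40 N, if the wrist force passes 120 N, or if a joint passes its speed limit or range.

ROBOT

A 6-joint arm with a two-finger parallel gripper is mounted at the origin on the work surface. World frame = base frame: x ahead of the robot, y to its left, z up, the work surface at z = 0. Lengths are in m, angles in rad, forces in N, time in s.
With the tool pointing down it reaches from about 0.4 to 0.825 m from the base axis. Payload 7 kg.
Tool frame: the origin (TCP) lies at the very end of the fingers, on their centre line; the grasp point (between the pads) lies 19 mm behind it (arm.pinch_z is the z of the grasp point in the tool frame, in m); z points along the fingers, y is the direction in which the jaws open and shut (so a half turn about z gives the same grasp; the last joint's range is limited). The gripper opens to 88 mm and grips with 3 to 60 N. Pads are 19 mm wide; open, the fingers measure 130 mm over their backs; the gripper's body (78 mm by 193 mm) begins 47 mm behind the grasp point.
Start: joints at [1.518, 0.359, 0.012, 0, -1.224, -0.288], TCP at [0.226, 0.636, 0.227] pointing down, gripper open.
Joint ranges: [-3.07, 3.07], [-1.43, 2.12], [-1.02, 1.25], [-3.03, 1.67], [-3.05, -0], [-3.03, 3.03]. Speed limits (rad/s): [2.39, 2.39, 3.01, 3.14, 3.14, 3.14].

INTERFACE

Orientations are given as [roll, pitch, yaw] about the fixed x, y, z axes, in that order (R = Rz(yaw) Ry(pitch) Rx(roll)).
In Python, from station import arm gives the robot as it stands.
- The arm moves only by the tool drive_tool, never from a script. Its argument "targets" is a list of rows, each a list of 6 numbers: the shift along the world's x, y, z in units of 0.04 m (1.0 is 0.04 m), then the turn, a rotation vector about the world's x, y, z in units of 6 degrees (1.0 is 6 degrees). In form: [[x, y, z, wx, wy, wz], ...]. A call has 1 to 5 rows; each row shifts and turns the commanded pose from where the row before left it; what a row does not reach is not made up. A row lasts 1/8 s, in which the tool goes at most 62.5 mm and 10.7 degrees, less where a joint would pass 70% of its speed; a pose out of reach is approached as far as the arm can. A call with a number of a shift or a turn outside -1 to 1 is refused whole. A call with a gripper value outside its range is refused whole. "claw" is the opening, from 0 (shut) to 1 (fully open), set as the call begins (left out, the last holds). The fingers move at their own pace and stop on an object; "newtons" is the grip in N (left out, the last holds). Time passes only in rows, so rows that do not move let the fingers close. It gives the time, the measured TCP pose, the force and the opening at its end, in the units of the state.
- arm.get_state(): the state, without advancing time (a new reading comes with each control period).
- arm.grab_frame(name): name is "scene" or "top" or "wrist"; returns (picture, depth): 400x640x3 uint8, red, green, blue; 400x640 float32, m along the optical axis (not along the pixel's ray), 0 where there is no reading.
- arm.get_calibration(name): a dict with "mtx" (3x3 intrinsics, pixels), "origin" and "rotation" of the camera in the world. Camera axes: x right, y up, looking along -z (the intrinsics and any distortion apply to the point x, -y, -z); pixel columns grow to the right and rows downward; lengths in m; the calibration is good to about 2 mm. A picture is of the moment at which its call begins: read the wrist's pose just before it. get_calibration takes no time and is no camera call; for the wrist camera it gives the pose at the moment of the call.
- arm.job_done(): hands the job in, once; it reports no verdict.
Trained networks look in the newest picture that a camera, given by its name, has taken for a name from the list of things; names that differ only in an ending like _2 or _b are one class to them, and where a whole thing is asked for, a point or a joint stands for the part that bears it (a point fixed in the world has none). Each returns a list of dicts, best first, with "score" (0 to 1); they miss things now and then, are a little off and sometimes report something else, mostly with a low value. They report only what shows in the picture. A call takes as long as a camera call. They do not tell look-alikes from the thing itself.
- arm.search_frame(target, camera): "point" ([x, y, z] in m, in the coordinates of the camera as it stood for that picture, good to about 4 mm: the middle of the surface that is visible of it).
- arm.cut_out(target, camera): "pixels" (400x640 bool, what is visible of it).
- arm.landmark_of(target, camera): "point" ([x, y, z] in m, in the coordinates of the camera as it stood for that picture, good to about 4 mm: a listed point, or the origin of a listed thing).
The state is a dict: "t": time; "q": joint angles; "qd": joint speeds; "joint_efforts": joint torques, N m; "eef_pos": TCP position; "ee_rot": TCP orientation; "force": force on the tool from outside, world axes, zero at the start; "moment": the same for the moment, N m; "width": finger opening in m.
Only numpy, scipy, OpenCV 4.12 (cv2) and the standard library are available. Lean on these libraries where they do the work, as an engineer would, in place of code of your own. Each camera call takes 0.05 s, during which the arm holds its last target. There are 200 camera calls.

## Working session

There is one attempt and no reset: what is moved stays moved. The work goes in short steps, Python scripts to look and compute and a tool call to move; the robot and the scene stay as the last step left them, time stands still between calls to the robot, and variables do not carry over. Pictures are saved under pics/ and viewed, about 8 in all and at most 12, crops included, and the job is handed in when it is done.

Besides the shell and the picture viewer there is one more tool, called as name([rows], argument=value, ...), one row to a line, values as JSON. drive_tool: Moves the arm, as the interface text tells. Shifts and turns lie within -1 to 1; 1 stands for 0.04 m of shift or 6 degrees of turn. Its arguments: {"type":"object","properties":{"targets":{"type":"array"},"claw":{"type":"number"},"newtons":{"type":"number"}},"required":["targets"]}

```bash
mkdir -p pics; cat > h.py <<'E'
from station import arm
import numpy as np, cv2
def shot(n,f):
    p,d=arm.grab_frame(n); cv2.imwrite('pics/'+f,p[:,:,::-1]); return p,d
def w(n,pt):
    c=arm.get_calibration(n); return np.array(c["origin"])+np.array(c["rotation"])@np.array(pt)
def px(n,P):
    c=arm.get_calibration(n); q=np.array(c["rotation"]).T@(np.array(P)-np.array(c["origin"]))
    v=np.array(c["mtx"])@np.array([q[0],-q[1],-q[2]]); return v[:2]/v[2]
E
python3 - <<'E'
from h import *
for n in ["top","scene"]:
    shot(n,n+'0.png')
    for t in ["blue_knob","orange_knob","blue_pin"]:
        for r in arm.landmark_of(t,n):
            P=w(n,r["point"]); print(n,t,round(r["score"],2),P.round(3),px(n,P).round())
s=arm.get_state(); print(s["t"],s["eef_pos"],s["ee_rot"],s["width"])
E
```

```text
Traceback (most recent call last):
  File "h.py", line 9, in px
    v=np.array(c["mtx"])@np.array([q[0],-q[1],-q[2]]); return v[:2]/v[2]
                                   ~^^^
IndexError: invalid index to scalar variable.
```

```bash
python3 - <<'E'
from h import *
print(arm.get_calibration("top"))
print(arm.landmark_of("blue_knob","top"))
E
```

```text
{'mtx': array([[376.11335254,   0.        , 328.10022564],
       [  0.        , 376.11335254, 202.7550812 ],
       [  0.        ,   0.        ,   1.        ]]), 'origin': array([ 0.33490212, -0.0433472 ,  1.18191039]), 'rotation': array([ 0.12289703,  0.00330472, -1.59196195])}
[{'point': [0.1265, 0.2752, -1.1046], 'score': 0.92}, {'point': [0.1349, -0.0004, -1.0802], 'score': 0.67}, {'point': [-0.3626, -0.2081, -1.0552], 'score': 0.59}, {'point': [0.2494, -0.2918, -1.0367], 'score': 0.57}]
```

View pics/top0.png

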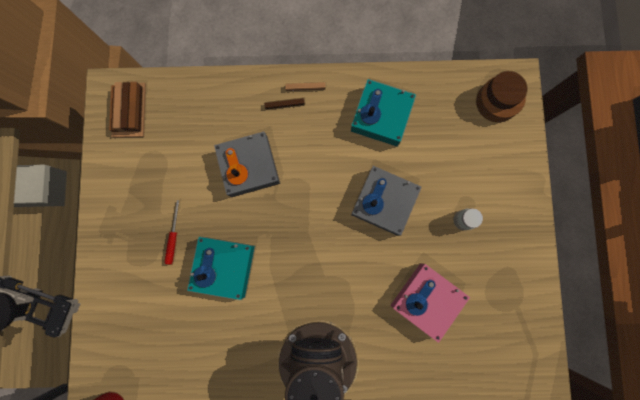

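The picture shows four blue covers. They stand on turquoise boxes at (371,110) and (205,272), on a pink box at (418,303) and on a grey box at (374,203). Only the grey one fits: the box must be grey, equal to the orange cover's grey box at (236,172).

```bash
cat > h.py <<'E'
from station import arm
import numpy as np, cv2
from scipy.spatial.transform import Rotation as Ro
def shot(n,f):
    p,d=arm.grab_frame(n); cv2.imwrite('pics/'+f,p[:,:,::-1]); return p,d
def cal(n):
    c=arm.get_calibration(n); return c["mtx"],c["origin"],Ro.from_euler('xyz',c["rotation"]).as_matrix()
def w(n,pt):
    K,o,R=cal(n); return o+R@np.array(pt)
def px(n,P):
    K,o,R=cal(n); q=R.T@(np.array(P)-o); v=K@[q[0],-q[1],-q[2]]; return v[:2]/v[2]
def ray(n,u,v,z):  # pixel to plane z
    K,o,R=cal(n); a=np.linalg.inv(K)@[u,v,1]; d=R@[a[0],-a[1],-a[2]]; return o+d*(z-o[2])/d[2]
E
python3 - <<'E'
from h import *
for n in ["top","scene"]:
    p,d=shot(n,n+'1.png')
    for t in ["blue_knob","blue_pin","orange_knob"]:
        for r in arm.landmark_of(t,n):
            P=w(n,r["point"]); print(n,t,round(r["score"],2),P.round(3),px(n,P).round())
    if n=="top": cv2.imwrite('pics/c1.png',cv2.resize(p[155:245,335:435,::-1],None,fx=6,fy=6,interpolation=cv2.INTER_CUBIC))
s=arm.get_state(); print(s["t"],s["eef_pos"],s["ee_rot"],s["width"])
E
```

```text
top blue_knob 0.78 [0.267 0.323 0.109] [199. 276.]
top blue_knob 0.76 [ 0.464 -0.177  0.112] [375. 203.]
top blue_knob 0.66 [ 0.743 -0.177  0.116] [372. 109.]
top blue_knob 0.62 [ 0.169 -0.285  0.115] [418. 308.]
top blue_pin 0.98 [0.333 0.306 0.074] [210. 252.]
top blue_pin 0.91 [ 0.53  -0.199  0.076] [380. 182.]
top blue_pin 0.66 [ 0.228 -0.333  0.078] [431. 284.]
top blue_pin 0.65 [ 0.808 -0.203  0.084] [378.  92.]
top orange_knob 0.68 [0.563 0.227 0.116] [234. 172.]
scene blue_knob 0.93 [0.263 0.326 0.112] [448. 160.]
scene blue_knob 0.75 [ 0.17  -0.293  0.117] [243. 129.]
scene blue_knob 0.69 [ 0.466 -0.176  0.108] [253. 189.]
scene blue_knob 0.67 [ 0.744 -0.179  0.116] [214. 265.]
scene blue_pin 0.81 [0.328 0.304 0.083] [440. 181.]
scene blue_pin 0.78 [ 0.232 -0.334  0.079] [226. 148.]
scene blue_pin 0.72 [ 0.809 -0.201  0.076] [195. 302.]
scene blue_pin 0.59 [ 0.53  -0.207  0.081] [235. 212.]
scene orange_knob 0.96 [0.563 0.232 0.113] [418. 227.]
0.55 [0.22564286 0.63613581 0.22654969] [ 3.14157498e+00 -9.48600243e-06 -3.40829929e-01] 0.08760307955893167
```

View pics/c1.png

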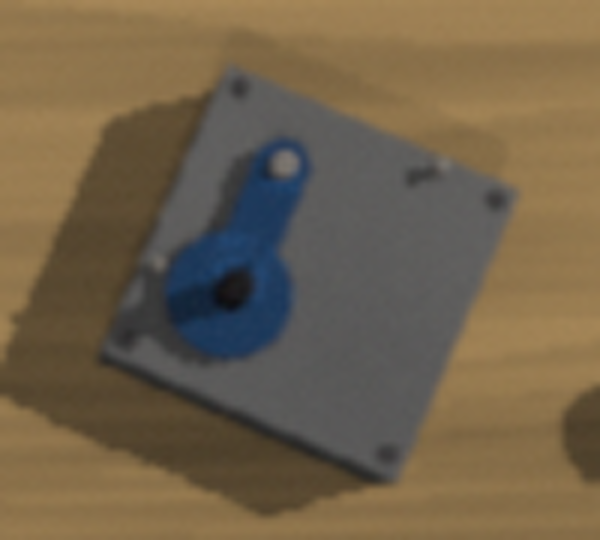

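View pics/scene1.png

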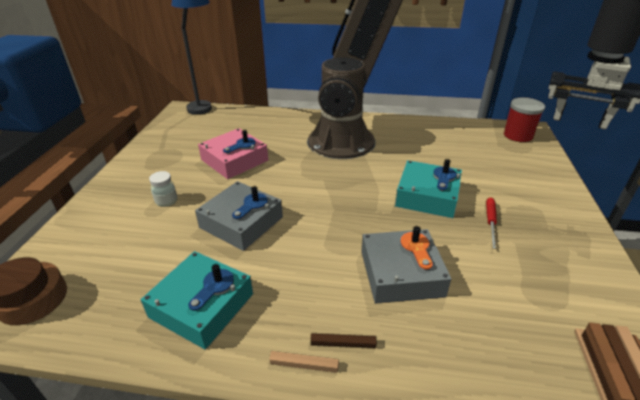

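The crop confirms the grey box: its blue disc and knob are at crop (232,290) and the pin at (285,162). The shut-side peg is on the left and the open-side peg at upper right, so anticlockwise swings the knob to the right, towards −y. The scene view agrees, with the knob at (253,189) on the grey box.

drive_tool([
  [0.62, -0.93, 0, 0, 0, 0],
  [0.62, -0.93, 0, 0, 0, 0],
  [0.62, -0.93, 0, 0, 0, 0],
  [0.62, -0.93, 0, 0, 0, 0],
  [0.62, -0.93, 0, 0, 0, 0],
], claw=1)

```text
t: 1.18
eef_pos: [0.3503, 0.449, 0.2268]
ee_rot: [-3.141, -0.0, -0.341]
force: [1.2, 0.0, 0.4]
width: 0.0876
```

drive_tool([
  [0.62, -0.93, 0, 0, 0, 0],
  [0.62, -0.93, 0, 0, 0, 0],
  [0.62, -0.93, 0, 0, 0, 0],
  [0.62, -0.93, 0, 0, 0, 0],
  [0, -0.9, 0, 0, 0, 0],
])

```text
t: 1.8
eef_pos: [0.4499, 0.264, 0.2264]
ee_rot: [3.141, -0.0, -0.342]
force: [0.1, -0.8, 0.1]
width: 0.0873
```

drive_tool([
  [0, -0.9, 0, 0, 0, 0],
  [0, -0.9, 0, 0, 0, 0],
  [0, -0.9, 0, 0, 0, 0],
  [0, -0.9, 0, 0, 0, 0],
  [0, -0.9, 0, 0, 0, 0],
])

```text
t: 2.42
eef_pos: [0.4487, 0.0842, 0.2269]
ee_rot: [-3.141, -0.0, -0.341]
force: [0.5, -0.0, 0.4]
width: 0.0875
```

drive_tool([
  [0, -0.9, 0, 0, 0, 0],
  [0, -0.9, 0, 0, 0, 0],
  [0, -0.9, 0, 0, 0, 0],
  [0, -0.9, 0, 0, 0, 0],
  [0, 0, 0, 0, 0, 0],
])

```text
t: 3.05
eef_pos: [0.4486, -0.0604, 0.2267]
ee_rot: [-3.142, -0.0, -0.344]
force: [0.4, 0.4, -0.2]
width: 0.0876
```

```bash
python3 - <<'E'
from h import *
s=arm.get_state(); print(s["t"],s["eef_pos"],s["ee_rot"],s["q"].round(3))
n="wrist"; p,d=shot(n,'w1.png')
for t in ["blue_knob","blue_pin"]:
    for r in arm.landmark_of(t,n):
        P=w(n,r["point"]); print(t,round(r["score"],2),P.round(3),px(n,P).round())
E
```

```text
3.05 [ 0.44855771 -0.06035222  0.22673209] [-3.14151576e+00 -2.71379471e-04 -3.43595727e-01] [ 0.304 -0.017 -0.453  0.    -1.135  0.923]
blue_knob 0.9 [ 0.468 -0.168  0.114] [450. 121.]
blue_pin 0.75 [ 0.53  -0.2    0.074] [452.  32.]
```

View pics/w1.png

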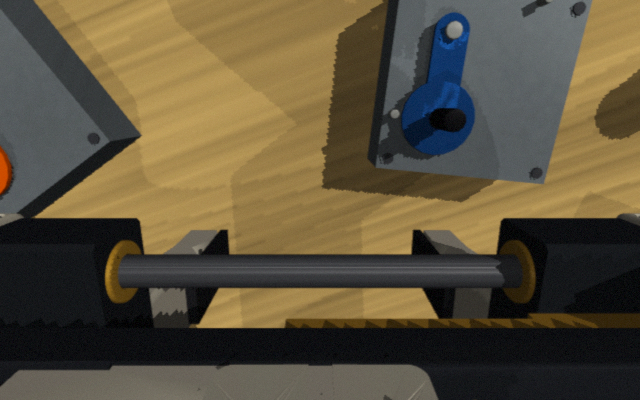

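The wrist view shows the blue cover on the grey box, knob top at about (448,119) and pin at (454,30). All cameras agree on knob ≈ (0.466, −0.175) and pin ≈ (0.530, −0.202). Next I move above the knob and descend.

drive_tool([
  [0.14, -0.96, 0, 0, 0, -0.5],
  [0.14, -0.96, 0, 0, 0, 0],
  [0.14, -0.96, 0, 0, 0, 0],
  [0, 0, -0.6, 0, 0, 0],
  [0, 0, -0.7, 0, 0, 0],
])

```text
t: 3.82
eef_pos: [0.4663, -0.1735, 0.1743]
ee_rot: [-3.141, -0.001, -0.393]
force: [0.3, -0.0, -1.0]
width: 0.0878
```

drive_tool([
  [0, 0, -0.8, 0, 0, 0],
  [0, 0, -0.8, 0, 0, 0],
  [0, 0, -0.4, 0, 0, 0],
  [0, 0, -0.2, 0, 0, 0],
  [0, 0, 0, 0, 0, 0],
])

```text
t: 4.45
eef_pos: [0.4658, -0.1734, 0.0865]
ee_rot: [3.141, 0.0, -0.392]
force: [-0.4, -0.1, 0.7]
width: 0.0877
```

drive_tool([
  [0, 0, 0, 0, 0, 0],
  [0, 0, 0, 0, 0, 0],
  [0, 0, 0, 0, 0, 0],
  [0, 0, 0, 0, 0, 0],
  [0, 0, 0, 0, 0, 0],
], claw=0.1, newtons=8)

```text
t: 5.08
eef_pos: [0.4657, -0.1739, 0.0866]
ee_rot: [-3.142, -0.0, -0.393]
force: [0.2, -0.1, -0.9]
width: 0.0433
```

drive_tool([
  [0, 0, 0, 0, 0, 0],
  [0, 0, 0, 0, 0, 0],
  [0, 0, 0, 0, 0, 0],
  [0, 0, 0, 0, 0, 0],
  [0, 0, 0, 0, 0, 0],
])

```text
t: 5.7
eef_pos: [0.4655, -0.1739, 0.0865]
ee_rot: [3.141, 0.0, -0.393]
force: [-1.0, -1.2, -0.5]
width: 0.0178
```

```bash
python3 - <<'E'
import numpy as np
P=np.array([.530,-.202]);v=np.array([.466,-.174])-P
print(np.hypot(*v))
a0=np.arctan2(v[1],v[0]);r=np.hypot(*v)
a=a0+np.radians(6)*np.arange(12)
k=P+r*np.c_[np.cos(a),np.sin(a)]
print((np.diff(k,axis=0)/.04).round(2),k[-1])
E
```

```text
0.06985699678629194
[[-0.06 -0.17]
 [-0.05 -0.18]
 [-0.03 -0.18]
 [-0.01 -0.18]
 [ 0.01 -0.18]
 [ 0.03 -0.18]
 [ 0.05 -0.18]
 [ 0.07 -0.17]
 [ 0.08 -0.16]
 [ 0.1  -0.15]
 [ 0.12 -0.14]] [ 0.47838958 -0.24907828]
```

The knob is gripped at 17.8 mm width. Now I follow the arc, 6° per row.

drive_tool([
  [-0.06, -0.17, 0, 0, 0, 1],
  [-0.05, -0.18, 0, 0, 0, 1],
  [-0.03, -0.18, 0, 0, 0, 1],
  [-0.01, -0.18, 0, 0, 0, 1],
])

```text
t: 6.2
eef_pos: [0.4587, -0.2024, 0.0865]
ee_rot: [-3.141, 0.001, 0.029]
force: [-2.6, 0.1, 2.2]
width: 0.0177
```

drive_tool([
  [0.01, -0.18, 0, 0, 0, 1],
  [0.03, -0.18, 0, 0, 0, 1],
  [0.05, -0.18, 0, 0, 0, 1],
  [0.07, -0.17, 0, 0, 0, 1],
])

```text
t: 6.7
eef_pos: [0.4641, -0.2311, 0.0864]
ee_rot: [-3.14, 0.003, 0.448]
force: [-6.1, -1.3, 4.7]
width: 0.0177
```

drive_tool([
  [0.08, -0.16, 0, 0, 0, 1],
  [0.1, -0.15, 0, 0, 0, 1],
  [0.12, -0.14, 0, 0, 0, 1],
  [0, 0, 0, 0, 0, 0],
  [0, 0, 0, 0, 0, 0],
])

```text
t: 7.32
eef_pos: [0.4757, -0.2497, 0.0864]
ee_rot: [-3.139, 0.004, 0.758]
force: [-6.7, -7.1, 5.4]
width: 0.0175
```

drive_tool([
  [0, 0, 0, 0, 0, 0],
  [0, 0, 0, 0, 0, 0],
  [0, 0, 0, 0, 0, 0],
  [0, 0, 0, 0, 0, 0],
  [0, 0, 0, 0, 0, 0],
], claw=0.7)

```text
t: 7.95
eef_pos: [0.4781, -0.2486, 0.0865]
ee_rot: [-3.142, -0.0, 0.759]
force: [-0.4, -0.1, 0.1]
width: 0.0596
```

drive_tool([
  [0, 0, 0.3, 0, 0, 0],
  [0, 0, 0.7, 0, 0, 0],
  [0, 0, 0.9, 0, 0, 0],
  [0, 0, 0.9, 0, 0, 0],
  [0, 0, 0.9, 0, 0, 0],
])

```text
t: 8.57
eef_pos: [0.4779, -0.2487, 0.2368]
ee_rot: [3.141, -0.001, 0.759]
force: [1.3, -0.5, 0.0]
width: 0.0614
```

drive_tool([
  [-0.2, 0.9, 0, 0, 0, 0],
  [0, 0.9, 0, 0, 0, 0],
  [0, 0.9, 0, 0, 0, 0],
  [0, 0.9, 0, 0, 0, 0],
  [0, 0, 0, 0, 0, 0],
])

```text
t: 9.2
eef_pos: [0.4702, -0.103, 0.2358]
ee_rot: [3.141, -0.001, 0.762]
force: [-0.3, -0.1, 0.1]
width: 0.061
```

```bash
python3 - <<'E'
from h import *
p,d=shot("top",'t2.png')
cv2.imwrite('pics/c2.png',cv2.resize(p[80:260,200:440,::-1],None,fx=3,fy=3,interpolation=cv2.INTER_CUBIC))
for n in ["top","scene"]:
    if n=="scene": shot(n,'s2.png')
    for t in ["blue_knob","blue_pin","orange_knob"]:
        for r in arm.landmark_of(t,n):
            P=w(n,r["point"]); print(n,t,round(r["score"],2),P.round(3),px(n,P).round())
s=arm.get_state(); print(s["t"],s["eef_pos"],s["force"])
E
```

```text
top blue_knob 0.67 [ 0.743 -0.176  0.115] [371. 109.]
top blue_knob 0.66 [ 0.171 -0.287  0.116] [419. 307.]
top blue_knob 0.64 [0.266 0.323 0.112] [199. 277.]
top blue_knob 0.6 [ 0.474 -0.254  0.115] [402. 198.]
top blue_pin 0.83 [0.332 0.308 0.078] [209. 253.]
top blue_pin 0.73 [ 0.531 -0.2    0.078] [381. 182.]
top blue_pin 0.64 [ 0.808 -0.203  0.082] [378.  92.]
top blue_pin 0.63 [ 0.231 -0.332  0.081] [431. 284.]
scene blue_knob 0.95 [ 0.477 -0.251  0.111] [224. 188.]
scene blue_knob 0.78 [ 0.744 -0.18   0.11 ] [214. 267.]
scene blue_knob 0.77 [0.263 0.324 0.112] [447. 160.]
scene blue_knob 0.67 [ 0.168 -0.294  0.116] [243. 129.]
scene blue_pin 0.95 [ 0.529 -0.208  0.08 ] [235. 212.]
scene blue_pin 0.65 [ 0.809 -0.201  0.076] [195. 302.]
scene blue_pin 0.64 [0.327 0.308 0.078] [441. 182.]
scene blue_pin 0.48 [ 0.23  -0.335  0.079] [226. 148.]
scene orange_knob 0.88 [0.562 0.232 0.113] [418. 227.]
9.6 [ 0.46994918 -0.10525648  0.23450061] [ 0.93756191  0.15501423 -0.87746257]
```

View pics/c2.png

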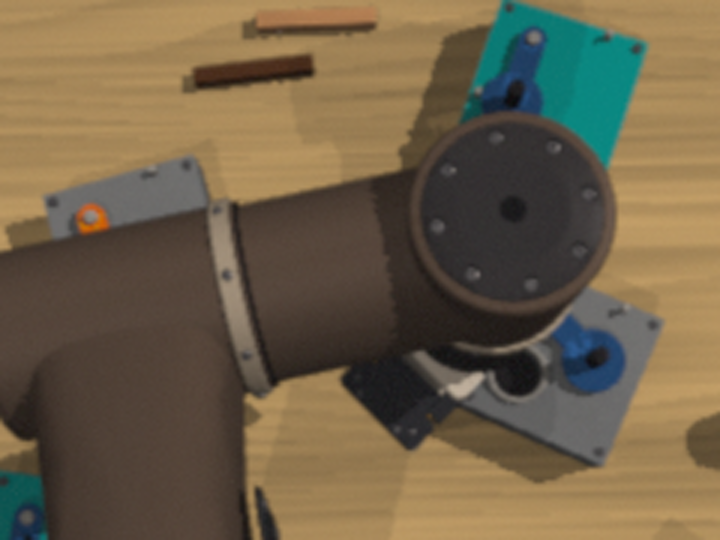

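The crop shows the port mouth open at (518,372), with the blue disc swung clear to (595,358). The arm hides the orange knob in this view, but the scene camera finds it within about 1 mm of its starting position.

```bash
python3 -c "
from station import arm
print(arm.job_done())"
```

```text
the job is handed in; nothing more can be done
None
```

I gripped the black knob of the blue cover on the grey box, swung it about 1.13 rad anticlockwise along its arc, let go and lifted the arm clear. I handed the job in at about 9.6 s.

- **Blue cover:** both cameras put the knob at about (0.475, −0.252), against (0.465, −0.175) at the start. That makes the swing about 1.1 rad, over the 0.82 needed, and the last picture shows the whole port mouth open.
- **Orange cover:** the scene camera found its knob within about 1 mm of where it started. The top camera could not check this because the arm blocked its view.
- **Arm:** it ended about 0.15 m from the knob and above it, touching nothing, with the force reading about 1 N. While swinging the cover, the force on the tool peaked at about 11 N because my arc was 2–3 mm off; the strain vanished on release.

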